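# Fetch the hole cutter from behind the jars

### The arm

A 6-joint arm with a two-finger parallel gripper is mounted at the origin on a cart in front of the work surface, level with it; the furniture and walls round the work are solid. World frame = base frame: x ahead of the robot, y to its left, z up, the work surface at z = 0. Lengths are in m, angles in rad, forces in N, time in s.
With the tool pointing down it reaches from about 0.275 to 0.85 m from the base axis. Payload 5.2 kg.
Tool frame: the origin (TCP) lies on the front face of the gripper's body, between the roots of the fingers; the fingertips stand 73 mm ahead of it and the grasp point (between the pads) lies 54 mm ahead of it; z points along the fingers, y is the line along which they close (so a half turn about z gives the same grasp; the last joint's range is limited). The gripper opens to 85 mm and grips with 20 to 120 N. Pads are 22 mm wide; open, the fingers measure 114 mm over their backs; the gripper's body (76 mm by 85 mm) begins 54 mm behind the grasp point. The pads swing forward as they close: fully open they stand 13 mm farther back than shut.
Start: joints at [0.961, 0.259, 1.535, -0, 1.348, -0.203], TCP at [0.218, 0.505, 0.304] pointing down, gripper open.
Joint ranges: [-3.14, 3.14], [-0.91, 2.08], [0.19, 2.58], [-1.22, 4.36], [0.22, 2.71], [-3.12, 3.12]. Speed limits (rad/s): [2.57, 2.57, 3.14, 3.14, 3.14, 3.14].

### API

Orientations are given as a rotation vector (axis times angle).
In Python, from bench import get_state, vision, order, models gives the robot as it stands.
- The arm moves only by the tool drive_tool, never from a script. Its argument "commands" is a list that holds one entry, the list of rows, each a list of 7 numbers: the closure, from 0 (fully open) to 1 (shut), then the shift along the tool's x, y, z in cm, then the turn, a rotation vector about the tool's x, y, z in rad. A call has 1 to 10 rows; each row shifts and turns the commanded pose from where the row before left it, along the tool's axes as they then stand; what a row does not reach is not made up. A row lasts 1/10 s, in which the tool goes at most 50 mm and 8.59 degrees, less where a joint would pass 70% of its speed; a pose out of reach is approached as far as the arm can. A call is refused whole if a number of a shift passes 5 or a number of a turn 0.15, either way. A call with a gripper value outside its range is refused whole. The fingers move at their own pace and stop on an object; "newtons" is the grip in N (left out, the last holds). Time passes only in rows, so rows that do not move let the fingers close. It gives the time, the measured TCP pose, the force, the opening and the grip force at its end, in the units of the state.
- get_state(): the state, without advancing time (a new reading comes with each control period).
- vision.get_image(name): name is "side" or "top" or "wrist"; returns a dict with "color" (384x512x3 uint8, blue, green, red), "depth" (384x512 float32, m along the optical axis (not along the pixel's ray), 0 where there is no reading), "intrinsics" (3x3 intrinsics, pixels), "world_from_camera" (4x4, takes a point from camera to world coordinates). Camera axes: x right, y up, looking along -z (the intrinsics and any distortion apply to the point x, -y, -z); pixel columns grow to the right and rows downward; lengths in m; the calibration is good to about 2 mm. A picture is of the moment at which its call begins.
- order.job_done(): hands the job in; it is judged then, once.
Trained networks look in a picture, given as the dict that the camera call returned (one of the last four; its "shot" number tells which), for a name from the list of things; names that differ only in an ending like _2 or _b are one class to them, and where a whole thing is asked for, a point or a joint stands for the part that bears it (a point fixed in the world has none). Each returns a list of dicts, best first, with "confidence" (0 to 1); they miss things now and then, are a little off and sometimes report something else, mostly with a low value. They report only what shows in the picture. A call takes as long as a camera call.
- models.cut_out(picture, thing): "pixels" (384x512 bool, what is visible of it) and "rect" ([centre column, centre row, width, height] in pixels, round what is visible of it).
- models.spot_point(picture, thing): "centre" ([column, row] in pixels: a listed point, or the origin of a listed thing).
The state is a dict: "t": time; "q": joint angles; "qd": joint speeds; "joint_torque": joint torques, N m; "ee_pos": TCP position; "ee_rot": TCP orientation; "ft_force": force on the tool from outside, world axes, zero at the start; "ft_torque": the same for the moment, N m; "width": opening from 0.0 (shut) to 1.0 (fully open); "grasp_force": force on a finger pad.
Only numpy, scipy, OpenCV 4.12 (cv2) and the standard library are available. Lean on these libraries where they do the work, as an engineer would, in place of code of your own. Each camera call takes 0.05 s, during which the arm holds its last target. There are 200 camera calls.

### The job

I need the little brass tube (the hole cutter) that stands at the back of one bay of the wooden tray, behind two tall things: first stand those two on the plain wooden board, then fetch the cutter and stand it upright on the middle of the square terracotta tile. After that put both tall things back, each upright exactly where it stood before, and let everything go; leave the other bay's things and the small wooden spacer alone and let nothing fall over.

Things in the scene. Friction and masses are not known exactly. Their poses are not given: they have to be found in the camera images.
- tray: fixed wooden tray with a grey floor, 150 (x) by 290 (y) mm, rim 20 mm high; floor top 10 mm above its origin (centre of underside, on the table). A 20 mm high divider along its x axis parts it into a left (y > 0) and a right bay. In each bay a small thing stands at the back (about x 38, y +-70 mm), two tall things before it (about x -15 mm, y 33 mm to each side of it). x points away from the robot
- bat: fixed plain pale wooden board, 200 (x) by 120 (y) by 12 mm thick, the set-down place; it lies to the left or the right of the tray. Origin: centre of its underside, on the table, so its top is 12 mm above it; x is its long axis
- tile: fixed square terracotta tile, 80 x 80 x 10 mm, on the other side of the tray from the board. Origin: centre of its underside, on the table, so its top is 10 mm above it
- cutter: loose hole cutter: short upright brass tube, 13 mm in diameter, 29 mm high, 30 g, standing at the back of the left or the right bay. Origin: centre of its underside; z is its upright axis
- spacer: loose small wooden block, 17 x 31 x 13 mm, at the back of the bay that has not the cutter; stays where it is. Origin: centre of its underside
- jar: loose glass jar with a steel screw lid and a paper label: body 58 mm in diameter up to 70 mm, shoulder narrowing to a 48 mm neck at 78 mm, lid 52 mm in diameter and 16 mm high, in all 100 mm high, about 0.22 kg, in the left bay. Origin: centre of its underside; z is its upright axis; it is round, so its yaw is of no account.
- tamper: loose turned wooden tamper: foot 56 mm in diameter and 26 mm high, then from 34 mm up a straight round handle 32 mm in diameter, in all 106 mm high, about 0.13 kg, in the left bay. Origin: centre of its underside; z is its upright axis; it is round, so its yaw is of no account.
- tin: loose plain metal tin, 53 mm in diameter up to 88 mm, narrower above, 100 mm high, about 0.2 kg, in the right bay. Origin: centre of its underside; z is its upright axis; it is round, so its yaw is of no account.
- stamp: loose white plaster stamp: foot 58 mm in diameter and 36 mm high, then from 44 mm up a straight round upper part 34 mm in diameter, in all 100 mm high, about 0.2 kg, in the right bay. Origin: centre of its underside; z is its upright axis; it is round, so its yaw is of no account.

How it is judged:
By the outcome, as a careful person would: the job done as asked, in the order asked, and still so for the second after the job is handed in, with the robot touching nothing.
It also fails if it takes over 128 s, if anything falls off the work surface, if the arm or the gripper's body presses on something with over 40 N, if the wrist force passes 120 N, or if a joint passes its speed limit or range.

## Working session

There is one attempt and no reset: what is moved stays moved. The work goes in short steps, Python scripts to look and compute and a tool call to move; the robot and the scene stay as the last step left them, time stands still between calls to the robot, and variables do not carry over. Pictures are saved under pics/ and viewed, at most 14 in all, crops included, and the job is handed in when it is done.

Besides the shell and the picture viewer there is one more tool, called after "Emit:" by a JSON object that holds its "name" and its "arguments". drive_tool: Moves the arm, as the interface text tells. Its arguments: {"type":"object","properties":{"commands":{"type":"array"},"newtons":{"type":"number"}},"required":["commands"]}

```bash
ls; mkdir -p pics
cat > h.py <<'E'
import numpy as np, cv2
from bench import get_state, vision, order, models
from scipy.spatial.transform import Rotation as R
def cloud(p):
    d=p["depth"];K=np.array(p["intrinsics"]);T=np.array(p["world_from_camera"])
    v,u=np.mgrid[:d.shape[0],:d.shape[1]]
    c=np.stack([(u-K[0,2])/K[0,0]*d,-(v-K[1,2])/K[1,1]*d,-d],-1)
    w=c@T[:3,:3].T+T[:3,3]; w[d<=0]=np.nan
    return w
def save(p,n): cv2.imwrite(f"pics/{n}.png",p["color"])
E
python3 - <<'E'
from h import *
s=get_state();print(s)
for n in ["top","side"]:
    p=vision.get_image(n);save(p,n+"0");w=cloud(p)
    print(n,np.array(p["world_from_camera"]).round(3).tolist())
    for t in ["tray","bat","tile","cutter","spacer","jar","tamper","tin","stamp"]:
        r=models.cut_out(p,t)
        for o in r[:2]:
            q=w[o["pixels"]];q=q[~np.isnan(q[:,0])]
            if len(q)==0: continue
            zt=np.percentile(q[:,2],95); tp=q[q[:,2]>zt-.008]
            print(t,round(o["confidence"],2),np.round(o["rect"]),len(q),"med",np.median(q,0).round(3),"top",tp.mean(0).round(3),"mid",((tp.min(0)+tp.max(0))/2).round(3),"lo",np.percentile(q,2,axis=0).round(3),"hi",np.percentile(q,98,axis=0).round(3))
E
```

```text
pics
{'t': 0.0, 'q': array([ 9.61226872e-01,  2.59338821e-01,  1.53611470e+00,  1.41794012e-05,
        1.34797933e+00, -2.02805471e-01]), 'qd': array([-0.00226425, -0.0012824 ,  0.00032816,  0.00080058, -0.00081163,
        0.00138811]), 'joint_torque': array([-5.22318678e-04, -4.46027148e+01, -2.90567708e+01, -7.58882998e-04,
        1.16395604e-02,  3.74251414e-06]), 'ee_pos': array([0.21734314, 0.50479481, 0.30306412]), 'ee_rot': array([-6.34402763e-01, -3.07611490e+00,  2.64618101e-03]), 'ft_force': array([ 0.19207685,  0.30383096, -0.53253596]), 'ft_torque': array([0.02448993, 0.01572786, 0.04014851]), 'grasp_force': 0.0, 'width': 0.9990703835234412}
top [[0.013, 0.984, -0.176, 0.316], [-1.0, 0.017, 0.02, 0.023], [0.023, 0.176, 0.984, 1.288], [0.0, 0.0, 0.0, 1.0]]
tray 0.73 [259. 196. 108.  56.] 3773 med [ 0.564 -0.024  0.011] top [ 0.55  -0.026  0.019] mid [ 0.55  -0.025  0.062] lo [ 0.474 -0.165  0.004] hi [0.622 0.116 0.023]
bat 0.89 [367. 226.  43.  74.] 2804 med [ 0.465 -0.317  0.012] top [ 0.466 -0.319  0.012] mid [ 0.468 -0.322  0.014] lo [ 0.377 -0.379  0.006] hi [ 0.56
[... 1890 characters left out ...]
 0.256 0.004] hi [0.509 0.332 0.013]
spacer 0.63 [214. 201.  12.   8.] 90 med [ 0.594 -0.089  0.022] top [ 0.591 -0.09   0.023] mid [ 0.59  -0.09   0.022] lo [ 0.581 -0.105  0.012] hi [ 0.598 -0.076  0.026]
tamper 0.96 [284. 190.  21.  44.] 707 med [0.554 0.085 0.05 ] top [0.546 0.084 0.114] mid [0.543 0.084 0.113] lo [0.524 0.057 0.012] hi [0.567 0.107 0.117]
tin 0.56 [229. 180.  21.  47.] 758 med [ 0.558 -0.052  0.075] top [ 0.542 -0.058  0.11 ] mid [ 0.539 -0.059  0.108] lo [ 0.522 -0.079  0.017] hi [ 0.565 -0.034  0.112]
stamp 0.88 [207. 174.  20.  40.] 599 med [ 0.544 -0.118  0.054] top [ 0.533 -0.123  0.11 ] mid [ 0.529 -0.123  0.108] lo [ 0.518 -0.143  0.015] hi [ 0.558 -0.098  0.112]
```

```bash
python3 -c "
import cv2
t=cv2.imread('pics/top0.png')[150:290,110:410];s=cv2.imread('pics/side0.png')[130:260,110:410]
cv2.imwrite('pics/c0.png',cv2.vconcat([cv2.resize(t,(600,280),interpolation=2),cv2.resize(s,(600,260),interpolation=2)]))"
```

```text
(no output)
```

View pics/c0.png

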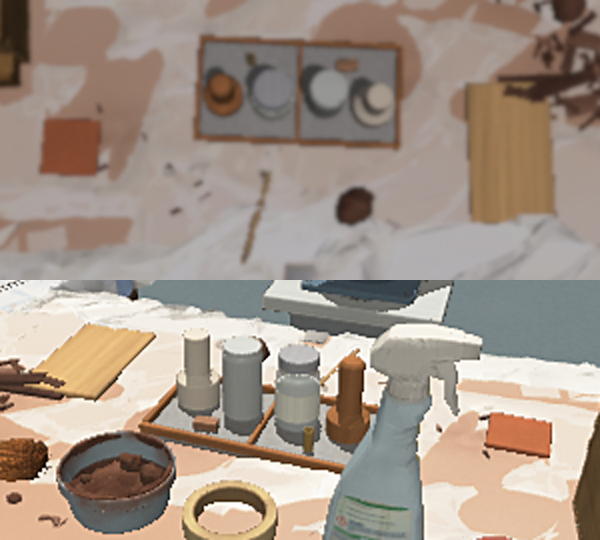

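The cutter (brass) stands in the left bay behind jar and tamper (top px ≈ (236,179), side px ≈ (264,349/2+130)). The board is on the right and the tile on the left. Next I check tall obstacles and the wrist camera's mounting.

```bash
cat >> h.py <<'E'
def plan(goal,yaw_dir=None,s=None):
    """shift in tool axes (cm) and turn about tool z so that tool y lines with world dir yaw_dir (mod pi), and level"""
    s=s or get_state();r=R.from_rotvec(s["ee_rot"]);M=r.as_matrix()
    z=np.array([0,0,-1.])
    y=M[:,1] if yaw_dir is None else np.array([*yaw_dir,0.]);y=y-y@z*z;y/=np.linalg.norm(y)
    if y@M[:,1]<0:y=-y
    G=np.c_[np.cross(y,z),y,z]
    tv=(r.inv()*R.from_matrix(G)).as_rotvec()
    d=np.array(goal)-s["ee_pos"]
    print("t",round(s["t"],2),"pos",s["ee_pos"].round(4),"shift_cm",(M.T@d*100).round(2),"turn",tv.round(3),"shift_after_turn",(G.T@d*100).round(2),"w",round(s["width"],3),"gf",round(s["grasp_force"],1),"F",s["ft_force"].round(1))
E
python3 - <<'E'
from h import *
s=get_state()
p=vision.get_image("wrist");T=np.array(p["world_from_camera"])
M=R.from_rotvec(s["ee_rot"]).as_matrix()
print("cam in tool",(M.T@(T[:3,3]-s["ee_pos"])).round(3),(M.T@T[:3,:3]).round(2).tolist(),np.array(p["intrinsics"]).round(0).tolist(), M.round(3).tolist())
a=[]
for n in["top","side"]:
    w=cloud(vision.get_image(n)).reshape(-1,3);a.append(w[~np.isnan(w[:,0])])
a=np.vstack(a);a=a[(a[:,2]>.03)&(a[:,2]<.6)&(a[:,0]>.2)&(a[:,0]<.9)&(abs(a[:,1])<.6)]
# coarse height map 4cm
H={}
for q in a:
    k=(int(q[0]//.05),int(q[1]//.05));H[k]=max(H.get(k,0),q[2])
ys=range(9,-11,-1);print("y     ",*[f"{y*5:4d}" for y in ys])
for x in range(17,3,-1):print(f"x{x*5:3d}  ",*[f"{int(H.get((x,y),0)*1000):4d}" for y in ys])
plan([0.45,0.03,0.33],(1,0))
E
```

```text
cam in tool [ 0.068 -0.    -0.07 ] [[0.0, 0.96, 0.27], [1.0, -0.0, -0.0], [-0.0, 0.27, -0.96]] [[274.0, 0.0, 263.0], [0.0, 274.0, 193.0], [0.0, 0.0, 1.0]] [[-0.918, 0.396, 0.0], [0.396, 0.918, 0.0], [-0.0, 0.0, -1.0]]
y        45   40   35   30   25   20   15   10    5    0   -5  -10  -15  -20  -25  -30  -35  -40  -45  -50
x 85      0    0    0    0    0    0    0    0    0    0    0    0    0    0    0    0    0    0    0    0
x 80      0    0    0    0    0    0    0    0    0    0    0    0   60   61    0    0    0    0    0    0
x 75    170  169  170   42   48  275  275  267    0    0   30   58   59   59   42   45   41   32    0    0
x 70    172  171  172   42   48  275  276  267    0    0    0   60   39   61   46   48   44    0    0   78
x 65    172  172  172    0    0    0    0    0    0    0    0   59   63   58    0    0    0   38   41  117
x 60    170  171  171    0    0    0    0    0    0    0    0    0    0    0    0    0    0    0    0   93
x 55    170  171  173    0    0    0    0   42  118  118  114  113   51    0    0    0    0    0    0  166
x 50     72   75   69    0
[... 190 characters left out ...]
40    100    0    0    0    0    0    0    0    0    0    0   41   37    0    0    0    0    0    0    0
x 35     98    0    0    0    0    0    0    0    0    0    0   44   44    0    0    0   30    0    0    0
x 30      0    0    0    0    0    0    0    0    0    0    0    0    0    0    0    0    0    0    0    0
x 25    480    0    0    0    0    0    0    0    0    0    0    0    0    0    0    0    0    0    0    0
x 20    479  351  572    0    0    0    0    0    0    0    0    0    0    0    0    0    0    0    0    0
t 1.15 pos [0.2176 0.5051 0.3039] shift_cm [-40.15 -34.44  -2.61] turn [-0.    -0.     1.164] shift_after_turn [-47.51  23.24  -2.61] w 1.001 gf 0.0 F [ 0.  -1.   1.1]
```

Emit:
{"name": "drive_tool", "arguments": {"commands": [[[0,-3.5,-3,0,0,0,0],[0,-3.5,-3,0,0,0,0],[0,-3.5,-3,0,0,0,0],[0,-3.5,-3,0,0,0,0],[0,-3.5,-3,0,0,0,0],[0,-3.5,-3,0,0,0,0],[0,-3.5,-3,0,0,0,0],[0,-3.5,-3,0,0,0,0],[0,-3.5,-3,0,0,0,0],[0,-3.5,-3,0,0,0,0]]], "newtons": 40}}

```text
t: 2.15
ee_pos: [0.4208, 0.0893, 0.3043]
ee_rot: [0.635, 3.076, 0.001]
ft_force: [1.5, 0.6, -0.4]
width: 0.997
grasp_force: 0.0
```

Emit:
{"name": "drive_tool", "arguments": {"commands": [[[0,0,0,0,0,0,0.145],[0,0,0,0,0,0,0.145],[0,0,0,0,0,0,0.145],[0,0,0,0,0,0,0.145],[0,0,0,0,0,0,0.145],[0,0,0,0,0,0,0.145],[0,0,0,0,0,0,0.145],[0,0,0,0,0,0,0.149],[0,0,0,0,0,0,0],[0,0,0,0,0,0,0]]]}}

```text
t: 3.15
ee_pos: [0.4203, 0.0911, 0.304]
ee_rot: [2.217, 2.226, 0.0]
ft_force: [0.2, 0.3, -0.6]
width: 0.999
grasp_force: 0.0
```

```bash
cat >> h.py <<'E'
def circ(q,zt,tol=.004):
    t=q[abs(q[:,2]-zt)<tol]
    if len(t)<10:return None
    (x,y),r=cv2.minEnclosingCircle(t[:,:2].astype(np.float32));return np.round([x,y,r],4),t.mean(0).round(4),len(t)
E
cat > look.py <<'E'
from h import *
import sys
plan([0.45,0.03,0.33],(1,0))
p=vision.get_image("wrist");save(p,sys.argv[1]);w=cloud(p)
for t in ["cutter","jar","tamper","tin","stamp","spacer"]:
    for o in models.cut_out(p,t)[:1]:
        q=w[o["pixels"]];q=q[~np.isnan(q[:,0])]
        zt=np.percentile(q[:,2],90)
        print(t,round(o["confidence"],2),np.round(o["rect"]),len(q),"ztop",zt.round(4),"circ",circ(q,zt))
        s=models.spot_point(p,t)
        if s: print("   spot",np.round(s[0]["centre"],1),round(s[0]["confidence"],2))
E
python3 look.py w1
```

```text
t 3.15 pos [0.4203 0.0911 0.304 ] shift_cm [-6.12  2.94 -2.6 ] turn [0.    0.    0.004] shift_after_turn [-6.11  2.97 -2.6 ] w 0.999 gf 0.0 F [ 0.2  0.3 -0.6]
jar 0.65 [359. 236.  68.  54.] 2076 ztop 0.1097 circ (array([0.543 , 0.0249, 0.0225]), array([0.5452, 0.0297, 0.1096]), 419)
   spot [345.2 224.8] 0.72
tamper 0.62 [366. 184.  64.  53.] 2324 ztop 0.1157 circ (array([0.5397, 0.0832, 0.0152]), array([0.539 , 0.0843, 0.1151]), 646)
   spot [353.3 174.7] 0.59
tin 0.88 [342. 288.  35.  70.] 1184 ztop 0.1094 circ (array([ 0.5212, -0.0519,  0.0159]), array([ 0.5206, -0.05  ,  0.1095]), 192)
   spot [341.5 268.1] 0.84
stamp 0.93 [329. 310.  28.  44.] 833 ztop 0.0679 circ (array([ 0.5129, -0.0907,  0.0265]), array([ 0.5203, -0.1084,  0.0678]), 62)
   spot [334.3 302.6] 0.69
```

View pics/w1.png

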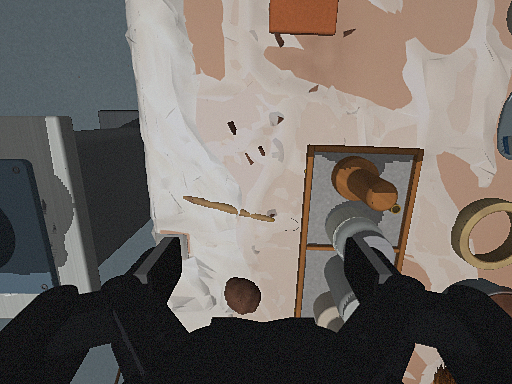

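The picture shows tamper (366,184), jar (359,230, half hidden by a finger) and cutter (396,209). I move on so that both tall things stand clear of the fingers.

Emit:
{"name": "drive_tool", "arguments": {"commands": [[[0,-3.5,3,0,0,0,0],[0,-3.5,3,0,0,0,0],[0,-3.5,3,0,0,0,0],[0,-2.5,2,0,0,0,0],[0,0,0,0,0,0,0.004],[0,0,0,0,0,0,0]]]}}

```text
t: 4.3
ee_pos: [0.5303, -0.0393, 0.3033]
ee_rot: [-2.226, -2.214, 0.001]
ft_force: [-0.5, 0.6, -0.1]
width: 1.0
grasp_force: 0.0
```

```bash
python3 look.py w2
```

```text
t 4.3 pos [ 0.5303 -0.0393  0.3033] shift_cm [ 6.89 -8.07 -2.65] turn [-0.001 -0.001 -0.005] shift_after_turn [ 6.93 -8.03 -2.67] w 1.0 gf 0.0 F [-0.5  0.6 -0.1]
cutter 0.44 [313. 102.  15.  13.] 118 ztop 0.0394 circ (array([0.5925, 0.0454, 0.0065]), array([0.5926, 0.0456, 0.0385]), 54)
tamper 0.56 [272.  64.  48.  61.] 2356 ztop 0.1161 circ (array([0.5404, 0.083 , 0.0148]), array([0.5405, 0.0825, 0.1153]), 956)
   spot [269.3  75.7] 0.88
tin 0.95 [272. 198.  49.  66.] 2397 ztop 0.1105 circ (array([ 0.538 , -0.0587,  0.0248]), array([ 0.5379, -0.0578,  0.1098]), 1714)
   spot [269.9 181.8] 0.73
stamp 0.83 [263. 246.  40.  63.] 1775 ztop 0.1101 circ (array([ 0.5282, -0.1245,  0.017 ]), array([ 0.5284, -0.1232,  0.1095]), 697)
   spot [261.  225.9] 0.98
spacer 0.61 [304. 209.  18.  26.] 271 ztop 0.0231 circ (array([ 0.5887, -0.0898,  0.0161]), array([ 0.5882, -0.0892,  0.0222]), 251)
   spot [303.1 206.8] 0.63
```

View pics/w2.png

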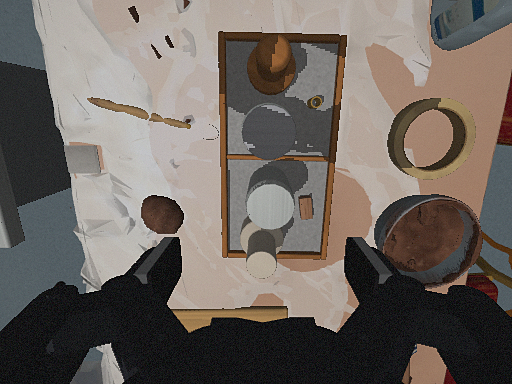

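Now everything in the tray is unobstructed. The jar lid is at (269,130), cutter (316,102), tamper top (274,52). The network missed the jar, so I'll measure it from depth.

Run:
```python
from h import *
p=vision.get_image("wrist");w=cloud(p)
def fit(u,v,h,lo,hi):
    q=w[v-h:v+h,u-h:u+h].reshape(-1,3);q=q[(q[:,2]>lo)&(q[:,2]<hi)]
    m=np.median(q,0);q=q[np.linalg.norm(q[:,:2]-m[:2],axis=1)<.04]
    (x,y),r=cv2.minEnclosingCircle(q[:,:2].astype(np.float32))
    e=(np.percentile(q,1,axis=0)+np.percentile(q,99,axis=0))/2
    print(np.round([x,y,r],4),"mean",q.mean(0).round(4),"mid",e.round(4),"ext",np.ptp(q,axis=0).round(4),len(q))
fit(269,130,34,.104,.113)
fit(274,52,34,.108,.121)
fit(316,102,12,.03,.045)
fit(269,206,34,.104,.113)
for o in models.cut_out(p,"jar")[:2]:print(o["confidence"],o["rect"])
```

```text
[0.5364 0.0149 0.0257] mean [0.5364 0.0155 0.1098] mid [0.5364 0.0151 0.1098] ext [0.0504 0.0501 0.0056] 2321
[0.5405 0.0829 0.0159] mean [0.5403 0.082  0.1146] mid [0.5403 0.0824 0.1131] ext [0.0309 0.0309 0.01  ] 1110
[0.5927 0.0453 0.0066] mean [0.5925 0.0455 0.0371] mid [0.5925 0.0453 0.0351] ext [0.013  0.0122 0.0108] 69
[ 0.5378 -0.0587  0.0247] mean [ 0.5378 -0.0579  0.1098] mid [ 0.5378 -0.0586  0.1097] ext [0.048  0.0485 0.005 ] 1723
0.76 [269.5, 132.4, 52.7, 52.6]
```

Emit:
{"name": "drive_tool", "arguments": {"commands": [[[0,2.7,0.3,0,0,0,-0.005],[0,2.7,0.3,0,0,0,0],[0,0,0,4,0,0,0],[0,0,0,4,0,0,0],[0,0,0,2,0,0,0],[0,0,0,0,0,0,0],[0,0,0,0,0,0,0]]]}}

```text
t: 5.7
ee_pos: [0.5367, 0.015, 0.2043]
ee_rot: [-2.22, -2.222, 0.0]
ft_force: [0.4, -1.0, 0.3]
width: 0.999
grasp_force: 0.0
```

```bash
python3 -c "
from h import *
plan([.5364,.0150,.156],(1,0))"
```

```text
t 5.7 pos [0.5367 0.015  0.2043] shift_cm [-0.   -0.03  4.83] turn [-0.     0.     0.001] shift_after_turn [-0.   -0.03  4.83] w 0.999 gf 0.0 F [ 0.4 -1.   0.3]
```

Emit:
{"name": "drive_tool", "arguments": {"commands": [[[0,0,0,2.4,0,0,0],[0,0,0,2.4,0,0,0],[0,0,0,0,0,0,0],[0.2,0,0,0,0,0,0],[0.3,0,0,0,0,0,0],[0.35,0,0,0,0,0,0],[0.4,0,0,0,0,0,0],[0.6,0,0,0,0,0,0],[0.6,0,0,0,0,0,0],[0.6,0,0,0,0,0,0]]], "newtons": 40}}

```text
t: 6.7
ee_pos: [0.5368, 0.015, 0.1574]
ee_rot: [2.219, 2.222, 0.001]
ft_force: [-2.2, -0.4, 7.4]
width: 0.588
grasp_force: 40.3
```

```bash
python3 -c "
from h import *
plan([.5364,.0150,.156],(1,0))"
```

```text
t 6.7 pos [0.5368 0.015  0.1574] shift_cm [-0.   -0.04  0.14] turn [0.002 0.    0.001] shift_after_turn [-0.   -0.04  0.14] w 0.588 gf 40.3 F [-2.2 -0.4  7.4]
```

Emit:
{"name": "drive_tool", "arguments": {"commands": [[[0.6,0,0,-0.5,0,0,0],[0.6,0,0,-1.5,0,0,0],[0.6,0,0,-2.5,0,0,0],[0.6,0,0,-3,0,0,0],[0.6,0,0,-3,0,0,0],[0.6,0,0,-2,0,0,0],[0.6,-1,0,0,0,0,0],[0.6,-2,0,0,0,0,0],[0.6,-3,0,0,0,0,0],[0.6,-3.5,0,0,0,0,0]]]}}

```text
t: 7.7
ee_pos: [0.5357, -0.0805, 0.2793]
ee_rot: [-2.217, -2.223, 0.002]
ft_force: [0.2, -0.6, -2.4]
width: 0.584
grasp_force: 42.2
```

Emit:
{"name": "drive_tool", "arguments": {"commands": [[[0.6,-4,-0.3,0,0,0,0],[0.6,-4,-0.3,0,0,0,0],[0.6,-4,-0.3,0,0,0,0],[0.6,-4,-0.3,0,0,0,0],[0.6,-3.5,-0.3,0,0,0,0],[0.6,-2.5,-0.3,0,0,0,0],[0.6,-1.5,-0.3,0,0,0,0],[0.6,-0.5,0,0,0,0,0],[0.6,0,0,0,0,0,0],[0.6,0,0,0,0,0,0]]]}}

```text
t: 8.7
ee_pos: [0.5159, -0.3187, 0.2806]
ee_rot: [-2.219, -2.223, -0.001]
ft_force: [0.2, 0.1, -2.7]
width: 0.592
grasp_force: 42.2
```

```bash
python3 -c "
from h import *
plan([.515,-.32,.1602],(1,0))
p=vision.get_image('side');save(p,'s1')
p=vision.get_image('wrist');save(p,'w3')
import cv2;a=cv2.imread('pics/s1.png')[100:280,80:380];b=cv2.imread('pics/w3.png')
cv2.imwrite('pics/c1.png',cv2.hconcat([cv2.resize(a,(400,240)),cv2.resize(b,(320,240))]))"
```

```text
t 8.7 pos [ 0.5159 -0.3187  0.2806] shift_cm [-0.14 -0.08 12.04] turn [-0.    -0.001  0.002] shift_after_turn [-0.13 -0.09 12.04] w 0.592 gf 42.2 F [ 0.2  0.1 -2.7]
```

View pics/c1.png

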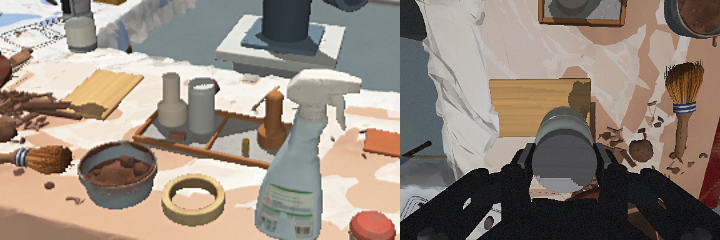

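Emit:
{"name": "drive_tool", "arguments": {"commands": [[[0.6,-0.1,-0.1,3,0,0,0],[0.6,0,0,3,0,0,0],[0.6,0,0,3,0,0,0],[0.6,0,0,2,0,0,0],[0.6,0,0,0.6,0,0,0],[0.6,0,0,0.3,0,0,0],[0.6,0,0,0.1,0,0,0],[0.6,0,0,0,0,0,0]]]}}

```text
t: 9.6
ee_pos: [0.5154, -0.3212, 0.1622]
ee_rot: [2.218, 2.221, 0.0]
ft_force: [0.0, -0.1, -2.3]
width: 0.589
grasp_force: 42.2
```

Emit:
{"name": "drive_tool", "arguments": {"commands": [[[0.6,0,0,0.1,0,0,0],[0.6,0,0,0.1,0,0,0],[0.6,0,0,0,0,0,0]]]}}

```text
t: 9.9
ee_pos: [0.515, -0.3212, 0.1596]
ee_rot: [2.219, 2.221, 0.0]
ft_force: [0.0, -0.7, -0.3]
width: 0.592
grasp_force: 42.3
```

Emit:
{"name": "drive_tool", "arguments": {"commands": [[[0.6,0,0,0.05,0,0,0],[0.4,0,0,0,0,0,0],[0.35,0,0,0,0,0,0],[0.3,0,0,0,0,0,0],[0.2,0,0,0,0,0,0],[0.2,0,0,0,0,0,0],[0.2,0,0,0,0,0,0]]]}}

```text
t: 10.6
ee_pos: [0.5147, -0.3208, 0.1582]
ee_rot: [-2.22, -2.222, 0.0]
ft_force: [0.3, -0.2, -0.5]
width: 0.801
grasp_force: 0.0
```

Emit:
{"name": "drive_tool", "arguments": {"commands": [[[0,0,0,-3,0,0,0],[0,0,0,-4,0,0,0],[0,1,0.4,-4,0,0,0],[0,4,0.4,-1,0,0,0],[0,4,0.4,0,0,0,0],[0,4,0.4,0,0,0,0],[0,4,0.4,0,0,0,0],[0,4,0.4,0,0,0,0],[0,4,0,0,0,0,0],[0,3,0,0,0,0,0]]]}}

```text
t: 11.6
ee_pos: [0.5382, -0.0385, 0.2785]
ee_rot: [-2.219, -2.223, -0.001]
ft_force: [-0.4, -0.1, -0.5]
width: 1.0
grasp_force: 0.0
```

```bash
cat > m.py <<'E'
from h import *
p=vision.get_image("top");w=cloud(p).reshape(-1,3)
w=w[~np.isnan(w[:,0])]
def at(n,x,y,lo,hi,r=.035):
    q=w[(np.hypot(w[:,0]-x,w[:,1]-y)<r)&(w[:,2]>lo)&(w[:,2]<hi)]
    if len(q)<5: print(n,"none",len(q));return
    e=(np.percentile(q,2,axis=0)+np.percentile(q,98,axis=0))/2
    print(n,"mean",q.mean(0).round(4),"mid",e.round(4),"ext",np.ptp(q,axis=0).round(3),len(q))
E
python3 - <<'E'
from m import *
at("jar",.515,-.321,.1,.125)
plan([.5404,.0827,.24],(1,0))
E
```

```text
jar mean [ 0.5133 -0.322   0.1114] mid [ 0.5134 -0.322   0.1107] ext [0.051 0.052 0.017] 315
t 11.65 pos [ 0.5377 -0.0349  0.2785] shift_cm [11.74  0.31  3.89] turn [-0.    -0.004  0.004] shift_after_turn [11.76  0.27  3.85] w 0.997 gf 0.0 F [-2.   3.9 -0.8]
```

Emit:
{"name": "drive_tool", "arguments": {"commands": [[[0,4,0.1,0,0,0,0],[0,4,0.1,0,0,0,0],[0,3,0.1,0,0,0,0.003],[0,0.7,0,2,0,0,0],[0,0,0,3,0,0,0],[0,0,0,3,0,0,0],[0,0,0,0,0,0,0],[0,0,0,0,0,0,0]]]}}

```text
t: 12.45
ee_pos: [0.5414, 0.076, 0.1986]
ee_rot: [-2.223, -2.219, 0.001]
ft_force: [-0.2, 0.3, 0.4]
width: 0.998
grasp_force: 0.0
```

```bash
python3 -c "
from h import *
plan([.5404,.0827,.146],(1,0))"
```

```text
t 12.45 pos [0.5414 0.076  0.1986] shift_cm [ 0.67 -0.1   5.26] turn [-0.001 -0.    -0.002] shift_after_turn [ 0.67 -0.1   5.26] w 0.998 gf 0.0 F [-0.2  0.3  0.4]
```

Emit:
{"name": "drive_tool", "arguments": {"commands": [[[0,0.67,-0.1,1,0,0,0],[0.3,0,0,2,0,0,0],[0.4,0,0,2.2,0,0,0],[0.4,0,0,0,0,0,0],[0.5,0,0,0,0,0,0],[0.55,0,0,0,0,0,0],[0.6,0,0,0,0,0,0],[0.8,0,0,0,0,0,0],[0.8,0,0,0,0,0,0],[0.8,0,0,0,0,0,0]]], "newtons": 40}}

```text
t: 13.45
ee_pos: [0.5408, 0.0828, 0.1478]
ee_rot: [2.223, 2.218, 0.002]
ft_force: [-2.0, -0.5, 6.4]
width: 0.365
grasp_force: 39.3
```

```bash
python3 -c "
from h import *
plan([.5404,.0827,.146],(1,0))"
```

```text
t 13.45 pos [0.5408 0.0828 0.1478] shift_cm [-0.01 -0.04  0.18] turn [ 0.002  0.    -0.002] shift_after_turn [-0.01 -0.04  0.18] w 0.365 gf 39.3 F [-2.  -0.5  6.4]
```

Emit:
{"name": "drive_tool", "arguments": {"commands": [[[0.8,0,0,-0.5,0,0,0],[0.8,0,0,-1.5,0,0,0],[0.8,0,0,-2.5,0,0,0],[0.8,0,0,-3,0,0,0],[0.8,0,0,-3,0,0,0],[0.8,0,0,-2,0,0,0],[0.8,-1,-0.6,0,0,0,0],[0.8,-2,-1,0,0,0,0],[0.8,-3,-1,0,0,0,0],[0.8,-4,-1,0,0,0,0]]]}}

```text
t: 14.45
ee_pos: [0.5025, -0.0173, 0.27]
ee_rot: [-2.22, -2.22, 0.002]
ft_force: [0.7, -0.7, -0.8]
width: 0.363
grasp_force: 39.9
```

Emit:
{"name": "drive_tool", "arguments": {"commands": [[[0.8,-4,-1.5,0,0,0,0],[0.8,-4,-1.5,0,0,0,0],[0.8,-4,-1.5,0,0,0,0],[0.8,-4,-1.5,0,0,0,0],[0.8,-4,-1.5,0,0,0,0],[0.8,-4,-1,0,0,0,0],[0.8,-3,-0.5,0,0,0,0],[0.8,-2,0,0,0,0,0],[0.8,-1.2,0,0,0,0,0],[0.8,0,0,0,0,0,0]]]}}

```text
t: 15.45
ee_pos: [0.4135, -0.3197, 0.2707]
ee_rot: [-2.224, -2.217, -0.0]
ft_force: [-0.0, 0.4, -2.1]
width: 0.361
grasp_force: 39.9
```

```bash
python3 -c "
from h import *
plan([.415,-.32,.1502],(1,0))
p=vision.get_image('wrist');save(p,'w4')"
```

```text
t 15.45 pos [ 0.4135 -0.3197  0.2707] shift_cm [-0.04  0.16 12.05] turn [-0.001 -0.001 -0.003] shift_after_turn [-0.03  0.15 12.05] w 0.361 gf 39.9 F [-0.   0.4 -2.1]
```

View pics/w4.png

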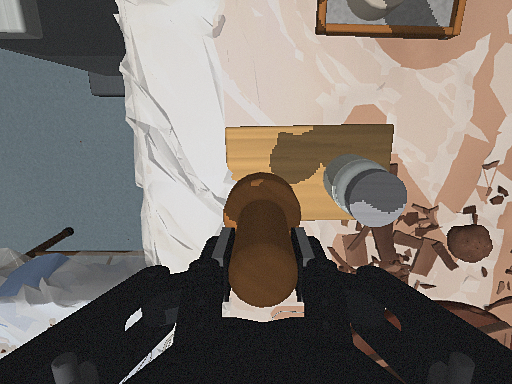

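The tamper hangs upright in the fingers (263,230) and the jar stands on the board (362,190) with clearance. Lowering it now.

Emit:
{"name": "drive_tool", "arguments": {"commands": [[[0.8,0,0.15,3,0,0,0],[0.8,0,0,3,0,0,0],[0.8,0,0,3,0,0,0],[0.8,0,0,2,0,0,0],[0.8,0,0,0.6,0,0,0],[0.8,0,0,0.3,0,0,0],[0.8,0,0,0.1,0,0,0],[0.8,0,0,0.1,0,0,0],[0.8,0,0,0,0,0,0]]]}}

```text
t: 16.4
ee_pos: [0.4155, -0.3192, 0.1513]
ee_rot: [2.222, 2.218, -0.0]
ft_force: [0.5, 0.0, -1.5]
width: 0.363
grasp_force: 39.9
```

Emit:
{"name": "drive_tool", "arguments": {"commands": [[[0.8,0,0,0.1,0,0,0],[0.8,0,0,0.05,0,0,0],[0.8,0,0,0,0,0,0]]]}}

```text
t: 16.7
ee_pos: [0.4153, -0.3194, 0.1498]
ee_rot: [2.223, 2.218, -0.0]
ft_force: [-1.0, -0.4, 5.2]
width: 0.364
grasp_force: 40.4
```

Emit:
{"name": "drive_tool", "arguments": {"commands": [[[0.6,0,0,0,0,0,0],[0.5,0,0,0,0,0,0],[0.4,0,0,0,0,0,0],[0.4,0,0,0,0,0,0],[0.4,0,0,0,0,0,0],[0.4,0,0,-2,0,0,0],[0.4,0,0,-3,0,0,0],[0.4,0,0,-4,0,0,0],[0.4,0,0,-4,0,0,0],[0.4,2,0,0,0,0,0]]]}}

```text
t: 17.7
ee_pos: [0.4171, -0.3024, 0.2847]
ee_rot: [2.217, 2.209, -0.002]
ft_force: [1.6, -0.6, 0.6]
width: 0.602
grasp_force: 0.0
```

Emit:
{"name": "drive_tool", "arguments": {"commands": [[[0.4,4,1,0,0,0,0],[0.4,4,1,0,0,0,0],[0.4,4,1,0,0,0,0],[0.4,4,1,0,0,0,0],[0.4,4,1,0,0,0,0],[0.4,4,1,0,0,0,0],[0.4,4,1,0,0,0,0],[0.4,4,1,0,0,0,0],[0.4,2,1,0,0,0,0],[0.4,0,0,0,0,0,0]]]}}

```text
t: 18.7
ee_pos: [0.506, 0.0438, 0.2783]
ee_rot: [-2.219, -2.223, -0.001]
ft_force: [-0.5, 0.1, -0.7]
width: 0.598
grasp_force: 0.0
```

Emit:
{"name": "drive_tool", "arguments": {"commands": [[[0.4,0,0,0,0,0,-0.145],[0.4,0,0,0,0,0,-0.145],[0.4,0,0,0,0,0,-0.145],[0.4,0,0,0,0,0,-0.145],[0.4,0,0,0,0,0,-0.145],[0.4,0,0,0,0,0,-0.145],[0.4,0,0,0,0,0,-0.145],[0.4,0,0,0,0,0,-0.145],[0.4,0,0,0,0,0,-0.145],[0.4,0,0,0,0,0,-0.145]]]}}

```text
t: 19.7
ee_pos: [0.5052, 0.04, 0.2784]
ee_rot: [-0.185, -3.135, 0.001]
ft_force: [0.4, -0.1, 0.2]
width: 0.598
grasp_force: 0.0
```

Run:
```python
from m import *
at("jar",.515,-.321,.1,.125);at("tamper",.415,-.32,.1,.13);at("tin",.538,-.0587,.1,.125);at("stamp",.528,-.1245,.1,.125)
print(get_state()["q"].round(2))
plan([.55,.046,.22],(0,1))
```

```text
jar mean [ 0.5135 -0.3219  0.1114] mid [ 0.5138 -0.3226  0.1096] ext [0.051 0.052 0.018] 316
tamper mean [ 0.4137 -0.3185  0.115 ] mid [ 0.4143 -0.3197  0.1115] ext [0.031 0.033 0.023] 136
tin mean [ 0.5364 -0.0616  0.1093] mid [ 0.5367 -0.0615  0.1086] ext [0.047 0.045 0.016] 269
stamp mean [ 0.5269 -0.1263  0.1091] mid [ 0.5271 -0.1266  0.1085] ext [0.033 0.032 0.014] 134
[-0.14  0.2   1.67 -0.    1.27 -1.6 ]
t 19.75 pos [0.5052 0.04   0.2784] shift_cm [-4.39  1.09  5.83] turn [-0.    -0.001 -0.11 ] shift_after_turn [-4.48  0.6   5.84] w 0.598 gf 0.0 F [-0.2 -0.5 -0.8]
```

Emit:
{"name": "drive_tool", "arguments": {"commands": [[[0.4,0,0,0,0,0,-0.11],[0.4,-2,0.6,0,0,0,0],[0.4,-2.5,0,0,0,0,0],[0.4,0,0,0,0,0,0],[0.4,0,0,0,0,0,0]]]}}

```text
t: 20.25
ee_pos: [0.5505, 0.0457, 0.2782]
ee_rot: [-0.024, -3.14, 0.0]
ft_force: [-0.8, -0.1, 0.4]
width: 0.598
grasp_force: 0.0
```

Run:
```python
from h import *
p=vision.get_image("wrist");save(p,"w5");w=cloud(p)
for o in models.cut_out(p,"cutter")[:2]:
    q=w[o["pixels"]];q=q[~np.isnan(q[:,0])];print(o["confidence"],o["rect"],circ(q,.037,.005))
q=w.reshape(-1,3);q=q[(q[:,2]>.03)&(q[:,2]<.045)&(np.hypot(q[:,0]-.592,q[:,1]-.045)<.02)]
print(len(q)); 
if len(q)>5: print(cv2.minEnclosingCircle(q[:,:2].astype(np.float32)),q.mean(0))
plan([.5926,.0455,.12],(0,1))
```

```text
0.56 [264.1, 211.3, 9.0, 14.3] (array([0.5931, 0.0463, 0.006 ]), array([0.5913, 0.0462, 0.0369]), 55)
80
((0.5926308631896973, 0.04542538523674011), 0.006700336001813412) [0.59203807 0.04558523 0.03671652]
t 20.35 pos [0.5499 0.046  0.2785] shift_cm [-4.290e+00  1.000e-02  1.584e+01] turn [-0.    -0.002 -0.014] shift_after_turn [-4.27 -0.05 15.85] w 0.6 gf 0.0 F [-1.2 -0.4 -0.3]
```

View pics/w5.png

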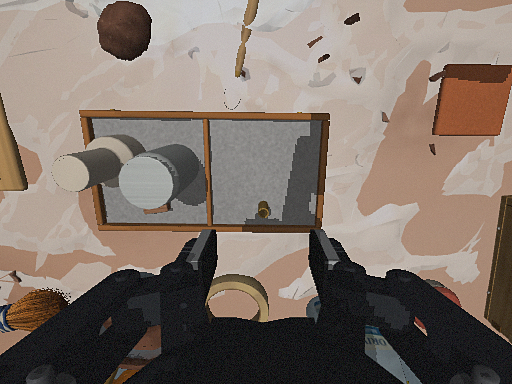

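Emit:
{"name": "drive_tool", "arguments": {"commands": [[[0.5,-2.1,0,0,0,0,-0.014],[0.5,-2.1,0,2,0,0,0],[0.5,0,0,4,0,0,0],[0.5,0,0,4,0,0,0],[0.5,0,0,4,0,0,0],[0.5,0,0,1.5,0,0,0],[0.5,0,0,0,0,0,0],[0.5,0,0,0,0,0,0]]]}}

```text
t: 21.15
ee_pos: [0.5928, 0.046, 0.1245]
ee_rot: [-0.001, 3.141, -0.0]
ft_force: [0.7, -0.5, 0.5]
width: 0.498
grasp_force: 0.0
```

```bash
python3 -c "
from h import *
plan([.5926,.0456,.089],(0,1))"
```

```text
t 21.15 pos [0.5928 0.046  0.1245] shift_cm [ 0.02 -0.04  3.55] turn [-0.     0.     0.001] shift_after_turn [ 0.02 -0.04  3.55] w 0.498 gf 0.0 F [ 0.7 -0.5  0.5]
```

Emit:
{"name": "drive_tool", "arguments": {"commands": [[[0.5,0,0,1.8,0,0,0],[0.5,0,0,1.7,0,0,0],[0.6,0,0,0,0,0,0],[0.7,0,0,0,0,0,0],[0.75,0,0,0,0,0,0],[0.8,0,0,0,0,0,0],[0.85,0,0,0,0,0,0],[1,0,0,0,0,0,0],[1,0,0,0,0,0,0],[1,0,0,0,0,0,0]]], "newtons": 30}}

```text
t: 22.15
ee_pos: [0.5935, 0.046, 0.09]
ee_rot: [-0.002, 3.14, -0.0]
ft_force: [-1.5, -0.0, 5.5]
width: 0.137
grasp_force: 29.2
```

Emit:
{"name": "drive_tool", "arguments": {"commands": [[[1,0,0,-0.5,0,0,0],[1,0,0,-1.5,0,0,0],[1,0,0,-3,0,0,0],[1,0,0,-3,0,0,0],[1,0,0,-3,0,0,0],[1,1,1,-1,0,0,0],[1,1.5,3,0,0,0,0],[1,2,4,0,0,0,0],[1,2,4,0,0,0,0],[1,2,4,0,0,0,0]]]}}

```text
t: 23.15
ee_pos: [0.5052, 0.2075, 0.2078]
ee_rot: [0.001, -3.139, 0.0]
ft_force: [0.4, 0.1, 0.6]
width: 0.136
grasp_force: 29.3
```

Emit:
{"name": "drive_tool", "arguments": {"commands": [[[1,2,4,0,0,0,0],[1,1.5,3,0,0,0,0],[1,0.6,1.5,0,0,0,0],[1,0,0,0,0,0,0],[1,0,0,0,0,0,0]]]}}

```text
t: 23.65
ee_pos: [0.4655, 0.291, 0.2081]
ee_rot: [0.004, -3.14, 0.001]
ft_force: [0.3, -0.5, -1.0]
width: 0.137
grasp_force: 29.3
```

Run:
```python
from h import *
for n in ["top","wrist"]:
    p=vision.get_image(n);w=cloud(p)
    if n=="wrist":save(p,"w6")
    for o in models.cut_out(p,"tile")[:1]:
        m=o["pixels"]&(abs(w[...,2]-.01)<.008)
        q=w[m];
        r=cv2.minAreaRect(q[:,:2].astype(np.float32));print(n,o["confidence"],o["rect"],np.round(r[0],4),np.round(r[1],4),r[2],np.median(q[:,2]))
    if n=="wrist":
        for o in models.cut_out(p,"cutter")[:1]:
            q=w[o["pixels"]];q=q[~np.isnan(q[:,0])];print("cutter",o["confidence"],o["rect"],np.percentile(q,[2,50,98],axis=0).round(4))
plan([.468,.293,.092],(0,1))
```

```text
top 0.97 [149.4, 224.6, 24.0, 26.7] [0.4655 0.2806] [0.0765 0.0573] 0.2809220552444458 0.009017510684038443
wrist 0.82 [267.8, 185.6, 80.5, 80.9] [0.4684 0.2959] [0.0837 0.0823] 0.019510673359036446 0.009842206151644717
cutter 0.88 [261.8, 249.2, 22.3, 46.0] [[0.4587 0.2844 0.0036]
 [0.4615 0.2903 0.1496]
 [0.5101 0.2959 0.158 ]]
t 23.9 pos [0.467  0.29   0.2087] shift_cm [-0.11  0.3  11.67] turn [-0. -0. -0.] shift_after_turn [-0.1   0.3  11.67] w 0.135 gf 29.3 F [-0.  -0.3  0.2]
```

View pics/w6.png

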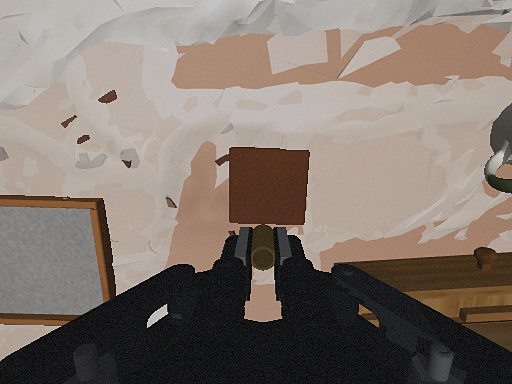

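Emit:
{"name": "drive_tool", "arguments": {"commands": [[[1,-0.2,0.45,2,0,0,0],[1,0,0,4,0,0,0],[1,0,0,4,0,0,0],[1,0,0,1,0,0,0],[1,0,0,0.4,0,0,0],[1,0,0,0.2,0,0,0],[1,0,0,0,0,0,0]]]}}

```text
t: 24.6
ee_pos: [0.4697, 0.2957, 0.0944]
ee_rot: [-0.001, 3.139, 0.002]
ft_force: [0.1, -0.2, 0.1]
width: 0.138
grasp_force: 29.3
```

Emit:
{"name": "drive_tool", "arguments": {"commands": [[[1,0.1,0,0.2,0,0,0],[1,0,0,0.1,0,0,0],[1,0,0,0,0,0,0],[1,0,0,0,0,0,0]]]}}

```text
t: 25.0
ee_pos: [0.4677, 0.2955, 0.0902]
ee_rot: [-0.002, 3.141, 0.0]
ft_force: [0.4, 0.1, -0.4]
width: 0.134
grasp_force: 29.3
```

Emit:
{"name": "drive_tool", "arguments": {"commands": [[[1,0,0,0.05,0,0,0],[1,0,0,0.05,0,0,0],[1,0,0,0,0,0,0]]]}}

```text
t: 25.3
ee_pos: [0.4678, 0.2955, 0.09]
ee_rot: [-0.002, 3.141, 0.0]
ft_force: [-2.5, -0.4, 9.1]
width: 0.139
grasp_force: 30.1
```

Contact. Release gently and rise.

Emit:
{"name": "drive_tool", "arguments": {"commands": [[[0.85,0,0,0,0,0,0],[0.8,0,0,0,0,0,0],[0.7,0,0,0,0,0,0],[0.6,0,0,0,0,0,0],[0.5,0,0,0,0,0,0],[0.5,0,0,0,0,0,0],[0.5,0,0,-2,0,0,0],[0.5,0,0,-4,0,0,0],[0.5,0,0,-4,0,0,0],[0.5,-3,0,-3,0,0,0]]]}}

```text
t: 26.3
ee_pos: [0.4951, 0.2959, 0.2211]
ee_rot: [0.005, -3.14, -0.0]
ft_force: [1.3, 1.2, -1.0]
width: 0.501
grasp_force: 0.0
```

Emit:
{"name": "drive_tool", "arguments": {"commands": [[[0.5,-3,0,-3,0,0,0],[0.5,-2,0,-2,0,0,0],[0.5,0,0,0,0,0,0]]]}}

```text
t: 26.6
ee_pos: [0.5512, 0.2956, 0.2723]
ee_rot: [0.0, 3.134, 0.003]
ft_force: [-0.5, -0.2, -0.0]
width: 0.502
grasp_force: 0.0
```

Run:
```python
from h import *
p=vision.get_image("wrist");w=cloud(p)
cv2.imwrite("pics/w7.png",p["color"])
for t in ["tile","cutter"]:
    for o in models.cut_out(p,t)[:1]:
        q=w[o["pixels"]];q=q[~np.isnan(q[:,0])]
        if t=="tile":q=q[abs(q[:,2]-.01)<.006]
        else:q=q[q[:,2]>.03]
        print(t,o["confidence"],o["rect"],[np.round(z,4) for z in cv2.minAreaRect(q[:,:2].astype(np.float32))[:2]],q.mean(0).round(4),q[:,2].max())
plan([.415,-.32,.285],(1,0))
```

```text
tile 0.98 [262.4, 99.5, 72.6, 77.1] [array([0.4679, 0.2962]), array([0.0813, 0.0802])] [0.4667 0.2955 0.0098] 0.012986364993629318
t 26.75 pos [0.5462 0.2953 0.2673] shift_cm [ 13.2  -61.51  -1.68] turn [ 0.002 -0.003 -1.57 ] shift_after_turn [61.53 13.12 -1.77] w 0.502 gf 0.0 F [-0.3 -0.3  0.2]
```

View pics/w7.png

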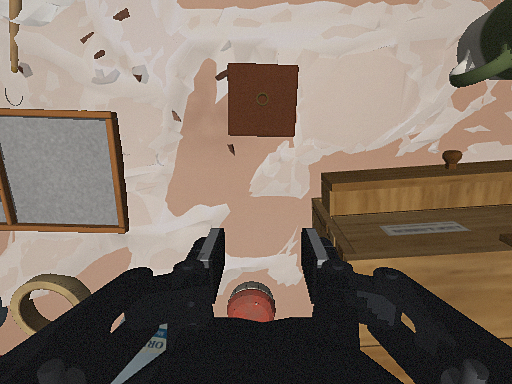

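The cutter's ring (262,99) sits at the centre of the tile (262,99.5). Now I go back for the tamper.

Emit:
{"name": "drive_tool", "arguments": {"commands": [[[0.4,0.5,-2,-1,0,0,0],[0.4,0.9,-3.5,-1,0,0,0],[0.4,0.9,-4.2,0,0,0,0],[0.4,0.9,-4.2,0,0,0,0],[0.4,0.9,-4.2,0,0,0,0],[0.4,0.9,-4.2,0,0,0,0],[0.4,0.9,-4.2,0,0,0,0],[0.4,0.9,-4.2,0,0,0,0],[0.4,0.9,-4.2,0,0,0,0],[0.4,0.9,-4.2,0,0,0,0]]]}}

```text
t: 27.75
ee_pos: [0.4598, -0.0958, 0.2872]
ee_rot: [0.003, -3.138, -0.003]
ft_force: [1.3, -0.3, -0.1]
width: 0.598
grasp_force: 0.0
```

Emit:
{"name": "drive_tool", "arguments": {"commands": [[[0.4,0.9,-4.2,0,0,0,0],[0.4,0.9,-4.2,0,0,0,0],[0.4,0.9,-4.2,0,0,0,0],[0.4,0.9,-4.2,0,0,0,0],[0.4,0.9,-3.5,0,0,0,0],[0.4,0,-1.5,0,0,0,0],[0.4,0,0,0,0,0,0.145],[0.4,0,0,0,0,0,0.145],[0.4,0,0,0,0,0,0.145],[0.4,0,0,0,0,0,0.145]]]}}

```text
t: 28.75
ee_pos: [0.417, -0.3116, 0.2875]
ee_rot: [-0.903, -3.006, -0.004]
ft_force: [0.6, 0.4, 0.3]
width: 0.6
grasp_force: 0.0
```

Emit:
{"name": "drive_tool", "arguments": {"commands": [[[0.4,0,0,0,0,0,0.145],[0.4,0,0,0,0,0,0.145],[0.4,0,0,0,0,0,0.145],[0.4,0,0,0,0,0,0.145],[0.4,0,0,0,0,0,0.145],[0.4,0,0,0,0,0,0.145],[0.4,0,0,0,0,0,0.12],[0.4,0,0,0,0,0,0],[0.4,0,0,0,0,0,0]]]}}

```text
t: 29.65
ee_pos: [0.4172, -0.3123, 0.2881]
ee_rot: [-2.213, -2.227, -0.001]
ft_force: [0.5, -0.0, 0.7]
width: 0.605
grasp_force: 0.0
```

```bash
python3 -c "
from h import *
plan([.4153,-.3194,.1498],(1,0));print(get_state()['q'].round(2))"
```

```text
t 29.65 pos [ 0.4172 -0.3123  0.2881] shift_cm [-0.73 -0.18 13.83] turn [-0.001 -0.002  0.006] shift_after_turn [-0.71 -0.19 13.83] w 0.605 gf 0.0 F [ 0.5 -0.   0.7]
[-0.86  0.22  1.63  0.    1.3  -0.86]
```

Emit:
{"name": "drive_tool", "arguments": {"commands": [[[0.4,-0.7,-0.2,0,0,0,0.005],[0.4,0,0,3,0,0,0],[0.4,0,0,4,0,0,0],[0.4,0,0,4,0,0,0],[0.4,0,0,1.7,0,0,0],[0.4,0,0,0,0,0,0],[0.4,0,0,0,0,0,0]]], "newtons": 40}}

```text
t: 30.35
ee_pos: [0.4154, -0.3211, 0.1622]
ee_rot: [2.224, 2.219, -0.0]
ft_force: [-0.2, -0.5, 0.5]
width: 0.599
grasp_force: 0.0
```

```bash
python3 -c "
from h import *
plan([.4153,-.3194,.1498],(1,0))"
```

```text
t 30.35 pos [ 0.4154 -0.3211  0.1622] shift_cm [ 0.17 -0.01  1.24] turn [-0.     0.    -0.002] shift_after_turn [ 0.17 -0.01  1.24] w 0.599 gf 0.0 F [-0.2 -0.5  0.5]
```

Emit:
{"name": "drive_tool", "arguments": {"commands": [[[0.4,0.15,0,1.2,0,0,0],[0.4,0,0,0,0,0,0],[0.5,0,0,0,0,0,0],[0.55,0,0,0,0,0,0],[0.6,0,0,0,0,0,0],[0.8,0,0,0,0,0,0],[0.8,0,0,0,0,0,0],[0.8,0,0,0,0,0,0]]]}}

```text
t: 31.15
ee_pos: [0.4154, -0.3194, 0.1505]
ee_rot: [2.224, 2.218, -0.001]
ft_force: [-2.2, -0.2, 5.4]
width: 0.364
grasp_force: 39.6
```

Emit:
{"name": "drive_tool", "arguments": {"commands": [[[0.8,0,0,-0.5,0,0,0],[0.8,0,0,-1.5,0,0,0],[0.8,0,0,-2.5,0,0,0],[0.8,0,0,-3,0,0,0],[0.8,0,0,-3,0,0,0],[0.8,0,0,-2,0,0,0],[0.8,1,0,0,0,0,0],[0.8,2,0.5,0,0,0,0],[0.8,3,1,0,0,0,0],[0.8,4,1,0,0,0,0]]]}}

```text
t: 32.15
ee_pos: [0.4402, -0.2182, 0.2731]
ee_rot: [-2.226, -2.214, 0.0]
ft_force: [1.7, 0.7, -1.9]
width: 0.363
grasp_force: 39.8
```

Emit:
{"name": "drive_tool", "arguments": {"commands": [[[0.8,4,1.5,0,0,0,0],[0.8,4,1.5,0,0,0,0],[0.8,4,1.5,0,0,0,0],[0.8,4,1.5,0,0,0,0],[0.8,4,1.5,0,0,0,0],[0.8,4,1.5,0,0,0,0],[0.8,3,1,0,0,0,0],[0.8,2,0,0,0,0,0],[0.8,1,0,0,0,0,0],[0.8,0,0,0,0,0,0]]]}}

```text
t: 33.15
ee_pos: [0.5405, 0.0819, 0.2736]
ee_rot: [-2.221, -2.219, 0.002]
ft_force: [0.2, -1.8, -1.3]
width: 0.359
grasp_force: 39.9
```

```bash
python3 -c "
from h import *
plan([.5408,.0828,.1485],(1,0))"
```

```text
t 33.15 pos [0.5405 0.0819 0.2736] shift_cm [ 0.09  0.06 12.51] turn [-0.003 -0.    -0.001] shift_after_turn [ 0.09  0.03 12.51] w 0.359 gf 39.9 F [ 0.2 -1.8 -1.3]
```

Emit:
{"name": "drive_tool", "arguments": {"commands": [[[0.8,0,0,3,0,0,0],[0.8,0,0,3,0,0,0],[0.8,0,0,3,0,0,0],[0.8,0,0,2,0,0,0],[0.8,0,0,0.7,0,0,0],[0.8,0,0,0.3,0,0,0],[0.8,0,0,0,0,0,0],[0.8,0,0,0,0,0,0]]]}}

```text
t: 33.95
ee_pos: [0.5423, 0.0802, 0.1561]
ee_rot: [2.224, 2.217, 0.002]
ft_force: [-0.1, 0.0, -2.2]
width: 0.355
grasp_force: 39.9
```

```bash
python3 -c "
from h import *
plan([.5408,.0828,.1485],(1,0))"
```

```text
t 33.95 pos [0.5423 0.0802 0.1561] shift_cm [ 0.26 -0.15  0.76] turn [ 0.002  0.    -0.003] shift_after_turn [ 0.26 -0.15  0.76] w 0.355 gf 39.9 F [-0.1  0.  -2.2]
```

Emit:
{"name": "drive_tool", "arguments": {"commands": [[[0.8,0.25,-0.15,0.3,0,0,0],[0.8,0,0,0.2,0,0,0],[0.8,0,0,0,0,0,0],[0.8,0,0,0,0,0,0]]]}}

```text
t: 34.35
ee_pos: [0.54, 0.0831, 0.15]
ee_rot: [2.224, 2.218, 0.0]
ft_force: [-0.3, 0.5, -1.2]
width: 0.366
grasp_force: 40.0
```

```bash
python3 -c "
from h import *
plan([.5408,.0828,.1485],(1,0))"
```

```text
t 34.35 pos [0.54   0.0831 0.15  ] shift_cm [-0.03  0.08  0.15] turn [ 0.     0.    -0.003] shift_after_turn [-0.03  0.08  0.15] w 0.366 gf 40.0 F [-0.3  0.5 -1.2]
```

Emit:
{"name": "drive_tool", "arguments": {"commands": [[[0.8,0,0.06,0.1,0,0,0],[0.8,0,0,0.08,0,0,0],[0.8,0,0,0,0,0,0]]]}}

```text
t: 34.65
ee_pos: [0.5409, 0.083, 0.1485]
ee_rot: [2.224, 2.218, 0.001]
ft_force: [-1.7, -0.4, 2.5]
width: 0.362
grasp_force: 40.2
```

Landed. Release, rise, go for the jar at (0.515, -0.321).

Emit:
{"name": "drive_tool", "arguments": {"commands": [[[0.6,0,0,0,0,0,0],[0.5,0,0,0,0,0,0],[0.4,0,0,0,0,0,0],[0.3,0,0,0,0,0,0],[0.3,0,0,0,0,0,0],[0.3,0,0,-2,0,0,0],[0.3,0,0,-3,0,0,0],[0.3,0,0,-4,0,0,0],[0.1,0,0,-4,0,0,0],[0.1,-2,0,0,0,0,0]]]}}

```text
t: 35.65
ee_pos: [0.5431, 0.0642, 0.2844]
ee_rot: [2.216, 2.215, 0.013]
ft_force: [0.9, -0.9, 0.3]
width: 0.9
grasp_force: 0.0
```

Emit:
{"name": "drive_tool", "arguments": {"commands": [[[0.1,-4,-0.3,0,0,0,0],[0.1,-4,-0.3,0,0,0,0],[0.1,-4,-0.3,0,0,0,0],[0.1,-4,-0.3,0,0,0,0],[0.1,-4,-0.3,0,0,0,0],[0.1,-4,-0.3,0,0,0,0],[0.1,-4,-0.3,0,0,0,0],[0.1,-4,-0.3,0,0,0,0],[0.1,-4,0,0,0,0,0],[0.1,-2.2,0,0,0,0,0]]]}}

```text
t: 36.65
ee_pos: [0.5149, -0.322, 0.2779]
ee_rot: [2.227, 2.215, -0.001]
ft_force: [0.2, 0.6, -0.1]
width: 0.901
grasp_force: 0.0
```

Emit:
{"name": "drive_tool", "arguments": {"commands": [[[0.1,0,0,2,0,0,0],[0.1,0,0,3,0,0,0],[0.1,0,0,3,0,0,0],[0.1,0,0,0,0,0,0],[0.1,0,0,0,0,0,0]]]}}

```text
t: 37.15
ee_pos: [0.5156, -0.3184, 0.1982]
ee_rot: [-2.223, -2.218, -0.0]
ft_force: [-0.4, 0.3, 1.3]
width: 0.903
grasp_force: 0.0
```

Run:
```python
from m import *
at("tamper",.5404,.0827,.1,.13)
plan([.5149,-.3211,.1585],(1,0))
```

```text
tamper mean [0.5383 0.0806 0.1135] mid [0.539  0.0806 0.1118] ext [0.031 0.029 0.021] 120
t 37.2 pos [ 0.5161 -0.319   0.1994] shift_cm [-0.21 -0.13  4.09] turn [ 0.001  0.001 -0.003] shift_after_turn [-0.21 -0.12  4.09] w 0.903 gf 0.0 F [-0.   0.5  0.2]
```

Emit:
{"name": "drive_tool", "arguments": {"commands": [[[0.1,-0.2,-0.1,2,0,0,0],[0.1,0,0,2.05,0,0,0],[0.2,0,0,0,0,0,0],[0.3,0,0,0,0,0,0],[0.35,0,0,0,0,0,0],[0.4,0,0,0,0,0,0],[0.6,0,0,0,0,0,0],[0.6,0,0,0,0,0,0],[0.6,0,0,0,0,0,0]]], "newtons": 40}}

```text
t: 38.1
ee_pos: [0.515, -0.3216, 0.1598]
ee_rot: [2.222, 2.216, -0.0]
ft_force: [-0.1, 0.8, 6.9]
width: 0.59
grasp_force: 40.7
```

Emit:
{"name": "drive_tool", "arguments": {"commands": [[[0.6,0,0,-0.5,0,0,0],[0.6,0,0,-1.5,0,0,0],[0.6,0,0,-2.5,0,0,0],[0.6,0,0,-3,0,0,0],[0.6,0,0,-3,0,0,0],[0.6,0,0,-2,0,0,0],[0.6,1,0.1,0,0,0,0],[0.6,2,0.2,0,0,0,0],[0.6,3,0.3,0,0,0,0],[0.6,3.5,0.3,0,0,0,0]]]}}

```text
t: 39.1
ee_pos: [0.5228, -0.2235, 0.2802]
ee_rot: [-2.223, -2.214, 0.001]
ft_force: [1.2, 0.5, -2.6]
width: 0.589
grasp_force: 42.1
```

Emit:
{"name": "drive_tool", "arguments": {"commands": [[[0.6,4,0.3,0,0,0,0],[0.6,4,0.3,0,0,0,0],[0.6,4,0.3,0,0,0,0],[0.6,4,0.3,0,0,0,0],[0.6,3.5,0,0,0,0,0],[0.6,2.5,0,0,0,0,0],[0.6,1.5,0,0,0,0,0],[0.6,0.6,0,0,0,0,0],[0.6,0,0,0,0,0,0],[0.6,0,0,0,0,0,0]]]}}

```text
t: 40.1
ee_pos: [0.5364, 0.0143, 0.2822]
ee_rot: [-2.225, -2.217, 0.001]
ft_force: [-0.1, -0.3, -3.3]
width: 0.586
grasp_force: 42.1
```

```bash
python3 -c "
from h import *
plan([.5367,.0146,.1578],(1,0))"
```

```text
t 40.1 pos [0.5364 0.0143 0.2822] shift_cm [ 0.04  0.04 12.44] turn [-0.001  0.    -0.004] shift_after_turn [ 0.03  0.03 12.44] w 0.586 gf 42.1 F [-0.1 -0.3 -3.3]
```

Emit:
{"name": "drive_tool", "arguments": {"commands": [[[0.6,0,0,3,0,0,0],[0.6,0,0,3,0,0,0],[0.6,0,0,3,0,0,0],[0.6,0,0,2,0,0,0],[0.6,0,0,0.6,0,0,0],[0.6,0,0,0.2,0,0,0],[0.6,0,0,0,0,0,0],[0.6,0,0,0,0,0,0]]]}}

```text
t: 40.9
ee_pos: [0.5373, 0.0146, 0.1659]
ee_rot: [2.224, 2.216, 0.002]
ft_force: [0.9, 0.2, -1.9]
width: 0.591
grasp_force: 42.2
```

```bash
python3 -c "
from h import *
plan([.5367,.0146,.1578],(1,0))"
```

```text
t 40.9 pos [0.5373 0.0146 0.1659] shift_cm [ 0.   -0.06  0.81] turn [ 0.003  0.001 -0.003] shift_after_turn [ 0.   -0.06  0.81] w 0.591 gf 42.2 F [ 0.9  0.2 -1.9]
```

Emit:
{"name": "drive_tool", "arguments": {"commands": [[[0.6,0,-0.05,0.4,0,0,0],[0.6,0,0,0.2,0,0,0],[0.6,0,0,0.1,0,0,0],[0.6,0,0,0,0,0,0],[0.6,0,0,0,0,0,0]]]}}

```text
t: 41.4
ee_pos: [0.5359, 0.0151, 0.1579]
ee_rot: [2.225, 2.218, -0.0]
ft_force: [-1.6, 0.6, 2.0]
width: 0.589
grasp_force: 42.5
```

Emit:
{"name": "drive_tool", "arguments": {"commands": [[[0.4,0,0,0,0,0,0],[0.35,0,0,0,0,0,0],[0.3,0,0,0,0,0,0],[0.2,0,0,0,0,0,0],[0.2,0,0,0,0,0,0],[0.1,0,0,0,0,0,0],[0.1,0,0,-3,0,0,0],[0.1,0,0,-4,0,0,0],[0,0,0,-4,0,0,0],[0,-1.5,0,-3,0,0,0]]]}}

```text
t: 42.4
ee_pos: [0.5362, 0.001, 0.3003]
ee_rot: [2.222, 2.219, 0.003]
ft_force: [0.2, -0.1, -0.1]
width: 1.001
grasp_force: 0.0
```

Emit:
{"name": "drive_tool", "arguments": {"commands": [[[0,-4,0,0,0,0,0],[0,0,0,0,0,0,0],[0,0,0,0,0,0,0],[0,0,0,0,0,0,0]]]}}

```text
t: 42.8
ee_pos: [0.5354, -0.0395, 0.297]
ee_rot: [-2.224, -2.217, 0.0]
ft_force: [1.1, -0.6, -0.8]
width: 1.001
grasp_force: 0.0
```

Run:
```python
from h import *
plan([.53,-.04,.3033],(1,0))
p=vision.get_image("wrist");w=cloud(p).reshape(-1,3);save(p,"w8")
def fit(n,x,y,lo,hi,r=.035):
    q=w[(w[:,2]>lo)&(w[:,2]<hi)&(np.hypot(w[:,0]-x,w[:,1]-y)<r)]
    if len(q)<5:print(n,len(q));return
    c,R_=cv2.minEnclosingCircle(q[:,:2].astype(np.float32));print(n,np.round([*c,R_],4),q.mean(0).round(4))
fit("jar .5364 .0149",.5364,.015,.104,.113);fit("tamper .5405 .0829",.5405,.083,.108,.121)
fit("tin .5378 -.0587",.538,-.0587,.104,.113);fit("spacer .5887 -.0898",.5887,-.09,.017,.028,.02)
p=vision.get_image("side");save(p,"s2");w=cloud(p).reshape(-1,3);fit("cutter",.468,.295,.025,.05,.03)
cv2.imwrite("pics/c2.png",cv2.hconcat([cv2.resize(cv2.imread("pics/w8.png"),(400,300)),cv2.resize(cv2.imread("pics/s2.png")[130:280,190:390],(400,300))]))
```

```text
t 42.8 pos [ 0.5354 -0.0395  0.297 ] shift_cm [-0.05 -0.54 -0.62] turn [-0.001 -0.001 -0.003] shift_after_turn [-0.05 -0.54 -0.63] w 1.001 gf 0.0 F [ 1.1 -0.6 -0.8]
jar .5364 .0149 [0.5354 0.0152 0.0257] [0.5353 0.0158 0.1098]
tamper .5405 .0829 [0.5407 0.083  0.016 ] [0.5405 0.082  0.1146]
tin .5378 -.0587 [ 0.5378 -0.0588  0.0247] [ 0.5379 -0.0579  0.1097]
spacer .5887 -.0898 [ 0.5891 -0.0902  0.0167] [ 0.5882 -0.0892  0.0221]
cutter [0.4692 0.2959 0.0061] [0.4688 0.2948 0.034 ]
```

View pics/c2.png

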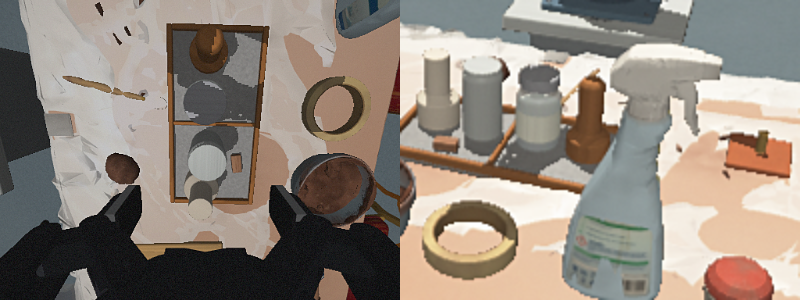

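The jar and tamper stand upright within about 1 mm of where they were. The cutter stands upright on the tile (right view, (762,142)), and the tin and spacer read unchanged. Handing in.

```bash
python3 -c "
from bench import order;print(order.job_done())"
```

```text
the job is handed in; nothing more can be done
None
```

The job is done and handed in at about 43 s: the cutter stands upright on the middle of the tile, the jar and tamper are back upright within about 1 mm of where they stood, and the right bay's things and the spacer were left alone.

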